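# Clear the microscope stage and hold a chamber slide home in the slide holder

### The job

The centring key lying in the slide holder is in the way: hang it by its eye on the hook at the front of the microscope and let go of it. Then fetch the lidded chamber slide from the tray, set it flat on the stage and press it home into the corner of the slide holder, a long side against the back rail and an end against the end stop. The holder's spring finger is off, so finish with your fingers still holding the slide, keeping it firmly (not forcibly) pressed against both stops at once for the picture; leave the bottle, the tip box and the dish where they stand.

Things in the scene. Friction and masses are not known exactly. Their poses are not given: they have to be found in the camera images.
- microscope: Inverted microscope, white, fixed; origin on the bench under the optical axis. x from its front (hook) to its back, y towards the end stop, z up. Stage: flat black plate, top 180 mm up, x -100 to 100, y -120 to 120 mm, flush round glass window in the middle. A bar 13 mm high crosses it at x 74 to 90 mm. Lamp pillar, tipped back, rises behind x 145 mm to 0.55 m. Front column face at x -130 mm.
- corner (a point): Inner corner of the slide holder, at the height of the stage's top, where the inner faces of back rail and end stop meet. Axes as the microscope's. The seated slide has a long side on the rail's face (plane x = 0) and an end on the stop's face (plane y = 0): it fills x -26 to 0 and y -76 to 0 mm. Both stops are rigid.
- back_rail: Fixed aluminium rail on the stage, 12 mm wide, 95 mm long, only 5 mm high: fingertips 7 mm or more above the stage pass over it. Its inner face runs along the corner's y axis from y = -83 to 12 mm. The pose given is that of the microscope's origin (same axes), not of this part.
- end_stop: Fixed aluminium stop on the stage, 12 mm thick, 5 mm high; its inner face runs along the corner's x axis from x = -26 to 0 mm. The pose given is that of the microscope's origin (same axes), not of this part.
- hook_tip (a point): Upper end of the upturned steel hook (wire 6 mm thick) on the microscope's front, 171 mm above the bench; axes as the microscope's. The hook sticks out of the front column along -x; the column's face is 50 mm behind the tip (+x) and the stage's front edge 80 mm behind it, 9 mm higher.
- hook_bend (a point): The bottom of the same hook, on the wire's centre line: 31 mm below the tip and 6 mm nearer the column. From here the wire rises 10 mm over the 42 mm to the column; a thing hung anywhere on this length stays there.
- key_grip (a point): Centring key, 109 mm long: aluminium handle 45 long, 14 wide, 12 mm thick, a steel eye at one end, a round blade (5.6 mm thick, 32 mm long) at the other; 35 to 60 g. This is the handle's centre, 6 mm above the stage; x points along the key from eye to blade, z up as it lies. It lies flat on the stage with its eye in the slide's place; it swings down freely once its eye is on the hook.
- key_eye (a point): Centre of the key's eye, 37.5 mm from the centre of the handle along -x: steel ring, 34 mm outside, 24 mm inside, 6 mm thick, flat in the plane of the key.
- slide_center (a point): Centre (half-way up) of the lidded eight-chamber slide: a pale block with two rows of four grey chambers, 76 mm long (its x), 26 mm wide (its y), 18 mm high, 20 to 45 g, lid and chambers in one piece; 9 mm above the tray's floor as it lies. Either end may go to the end stop. It does not glide easily: friction on the stage and on a stop is about as large as the force pressing it there.
- tray: Steel tray on the bench, 180 (x) by 140 mm, 12 mm high, floor 3 mm thick, rim 3 mm; origin at the centre of its underside; fixed.
- oil_bottle: Small amber bottle, 34 mm across, 65 mm high, standing on the bench; leave alone.
- tip_box: White pipette-tip box, 85 x 120 mm, 61 mm high, on the bench; leave alone.
- dish: Shut Petri dish, 63 mm across, 14 mm high, on the bench; leave alone.
Things that resemble listed ones, but are neither listed nor needed, are in the scene too. There is more than one size of the part that bears slide_center; the job needs the smaller.

How it is judged:
By the outcome, as a careful person would: the job done as asked, in the order asked, and still so for the second after the job is handed in, while the arm keeps its last pose, push and grip.
It also fails if it takes over 67 s, if anything falls off the work surface, if the arm or the gripper's body presses on something with over 40 N, if the wrist force passes 120 N, or if a joint passes its speed limit or range.

### The arm

A 7-joint arm with a two-finger parallel gripper is mounted at the origin on the work surface. World frame = base frame: x ahead of the robot, y to its left, z up, the work surface at z = 0. Lengths are in m, angles in rad, forces in N, time in s.
With the tool pointing down it reaches from about 0.35 to 0.775 m from the base axis. Payload 3.1 kg.
Tool frame: the origin (TCP) lies on the centre line of the jaws, within the pads' length; the fingertips stand 14 mm ahead of it and the grasp point (between the pads) lies 5 mm behind it; z points along the fingers, y is the line along which they close (so a half turn about z gives the same grasp; the last joint's range is limited). The gripper opens to 85 mm and grips with 20 to 120 N. Pads are 22 mm wide; open, the fingers measure 114 mm over their backs; the gripper's body (76 mm by 85 mm) begins 54 mm behind the grasp point. The pads swing forward as they close: fully open they stand 13 mm farther back than shut.
Start: joints at [1.065, 0.311, 0.014, 1.512, -0.004, 1.319, -0.027], TCP at [0.246, -0.492, 0.245] pointing down, gripper open.
Joint ranges: [-2.7, 2.7], [-0.3, 1.91], [-1.27, 1.3], [0.12, 2.57], [-1.44, 4.58], [0.2, 2.03], [-3.05, 3.05]. Speed limits (rad/s): [2.79, 2.79, 3.14, 3.14, 3.14, 3.14, 3.14].

### API

Orientations are given as a unit quaternion [w, x, y, z].
In Python, from station import env gives the robot as it stands. Calls block until the motion is done:
- env.move_to(position, orientation): joint-space move of the TCP to a pose.
- env.movel(position, vel=0.15, orientation=None): straight line of the TCP; orientation=None keeps the orientation; vel is the mean speed in m/s.
- env.move_j(angles): joint-space move.
- env.set_gripper(opening): opening from 0.0 (shut) to 1.0 (fully open); the grip force is fixed at half the most; returns when the fingers have stopped.
- env.wait(seconds).
- env.solve_ik(position, orientation): joint angles nearest the present ones, or None.
- env.get_obs(): the state.
- env.grab_frame(name): name is "scene" or "top" or "wrist"; returns (picture, depth): 384x512x3 uint8, red, green, blue; 384x512 float32, m along the optical axis (not along the pixel's ray), 0 where there is no reading.
- env.camera_params(name): a dict with "fx", "fy", "cx", "cy" (pixels), "dist_coeffs" ([k1, k2, p1, p2, k3] as OpenCV has them; the pictures are not rectified), "world_to_cam" (4x4, takes a point from world to camera coordinates). Camera axes: x right, y down, z forward; pixel columns grow to the right and rows downward; lengths in m; the calibration is good to about 2 mm. A picture is of the moment at which its call begins: read the wrist's pose just before it. camera_params takes no time and is no camera call; for the wrist camera it gives the pose at the moment of the call.
A pose or a line that the arm cannot do raises env.IKError and nothing moves.
- env.close_job(): hands the job in; it is judged then, once.
The state is a dict: "time_s": time; "joint_pos": joint angles; "joint_vel": joint speeds; "joint_torque": joint torques, N m; "tcp_pos": TCP position; "tcp_rot": TCP orientation; "force": force on the tool from outside, world axes, zero at the start; "moment": the same for the moment, N m; "finger_gap": opening from 0.0 (shut) to 1.0 (fully open); "grasp_force": force on a finger pad.
Only numpy, scipy, OpenCV 4.12 (cv2) and the standard library are available. Lean on these libraries where they do the work, as an engineer would, in place of code of your own. Each camera call takes 0.05 s, during which the arm holds its last target. There are 200 camera calls.

## Working session

There is one attempt and no reset: what is moved stays moved. The work goes in short steps, each a Python script; the robot and the scene stay as the last script left them, time stands still between calls to the robot, and variables do not carry over. Pictures are saved under pics/ and viewed, at most 13 in all, crops included, and the job is handed in when it is done.

```bash
ls; mkdir -p pics
cat > h.py <<'E'
import numpy as np, cv2
from station import env
def snap(n,f):
    P=env.camera_params(n); im,d=env.grab_frame(n)
    cv2.imwrite(f'pics/{f}.png',im[:,:,::-1]); np.savez(f'pics/{f}.npz',im=im,d=d,**{k:np.array(v) for k,v in P.items()})
    return im,d,P
def load(f):
    z=np.load(f'pics/{f}.npz'); return z['im'],z['d'],z
def K(P): return np.array([[P['fx'],0,P['cx']],[0,P['fy'],P['cy']],[0,0,1]],float)
def ray(P,uv):
    u=cv2.undistortPoints(np.array(uv,float).reshape(-1,1,2),K(P),np.array(P['dist_coeffs'],float))[:,0]
    W=np.array(P['world_to_cam']);R=W[:3,:3];t=W[:3,3]
    return -R.T@t,np.c_[u,np.ones(len(u))]@R     # dirs with cam-z = 1
def onplane(P,uv,z):
    c,d=ray(P,uv); return c+d*((z-c[2])/d[:,2])[:,None]
def bydepth(P,uv,d):
    c,r=ray(P,uv); dd=np.array([d[int(v),int(u)] for u,v in np.array(uv).reshape(-1,2)]); return c+r*dd[:,None]
def proj(P,X):
    W=np.array(P['world_to_cam']); return cv2.projectPoints(np.array(X,float).reshape(-1,3),cv2.Rodrigues(W[:3,:3])[0],W[:3,3],K(P),np.array(P['dist_coeffs'],float))[0][:,0]
E
python3 - <<'E'
from h import *
a=[snap(n,n+'0')[0] for n in('scene','top')]
o=env.get_obs();print(o)
for n in('scene','top','wrist'):
    P=env.camera_params(n);W=np.array(P['world_to_cam']);print(n,-W[:3,:3].T@W[:3,3],W[2,:3],P['fx'])
E
```

```text
pics
{'time_s': 0.1, 'joint_pos': array([ 1.06531186,  0.31161398,  0.013999  ,  1.51293444, -0.00440299,
        1.3191935 , -0.02722033]), 'joint_vel': array([-0.00108018, -0.00348244, -0.00111034, -0.00430319,  0.00041538,
       -0.00110243,  0.0018191 ]), 'joint_torque': array([ 4.45610103e-04, -3.80854654e+01,  1.46513362e-01, -2.31240356e+01,
        1.23610729e-02,  8.15011997e-03, -4.11369865e-05]), 'tcp_pos': array([ 0.24576028, -0.49132486,  0.24433185]), 'tcp_rot': array([-1.01995245e-03,  9.73227023e-01,  2.29843511e-01, -2.85841335e-04]), 'force': array([0.44726485, 0.38901972, 0.10892954]), 'moment': array([ 0.03671269, -0.01611052,  0.00459993]), 'grasp_force': 0.0, 'finger_gap': 0.9968830638681413}
scene [1.23941188 0.32014223 0.58048138] [-0.82894331 -0.19853892 -0.52291039] 436.62552612978124
top [0.38486925 0.12936495 1.22346349] [ 0.15872041  0.00447212 -0.98731344] 480.12731157440703
wrist [ 0.3215701  -0.45368914  0.37328842] [-0.29196626 -0.14279135 -0.94570943] 284.72307072159333
```

View pics/scene0.png

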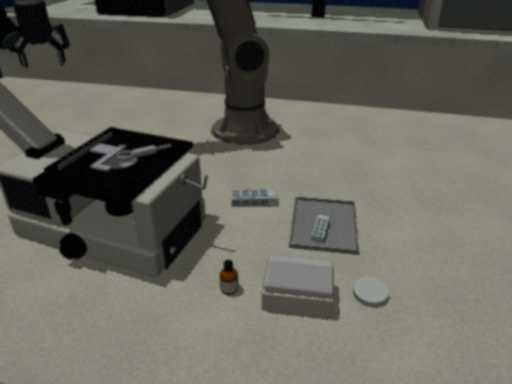

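View pics/top0.png

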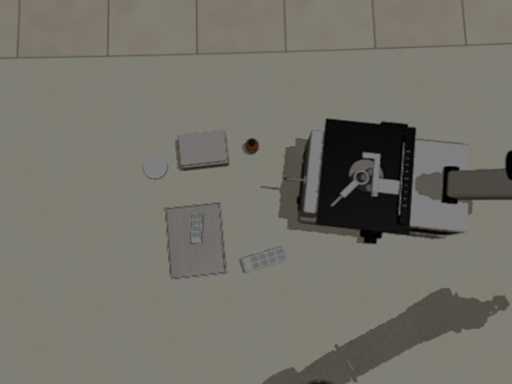

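The scene view shows the microscope at the left with the key on its stage (~130,158), the hook at (195,182), a slide in the tray (320,228) and a larger lookalike at (254,197). The top view shows the stage at (320–413,120–233), the rail at col 376, the stop at (371,156), the key from (362,177) to (333,205), the hook at (285–305,180) and the tray slide at (197,228). I'll enlarge these.

Run:
```python
from h import *
im,d,P=load('top0')
c=im[110:245,280:420]; e=im[195:285,155:295]
g=lambda x:np.clip(255*(x/255.)**.6*1.2,0,255).astype(np.uint8)
A=cv2.resize(g(c),None,fx=4.2,fy=4.2,interpolation=cv2.INTER_CUBIC)
cv2.imwrite('pics/topc.png',A[:,:,::-1])
pts=[(320,175),(413,180),(324,121),(413,127),(318,225),(410,233),(285,180),(197,228),(264,260),(195,240),(376,170),(362,177),(340,200),(352,148)]
for p,x in zip(pts,bydepth(P,pts,d)):print(p,x.round(4))
```

```text
(320, 175) [ 0.577  -0.0082  0.1791]
(413, 180) [ 0.562  -0.2145  0.1671]
(324, 121) [ 0.7531 -0.0485  0.003 ]
(413, 127) [ 0.731  -0.2803 -0.0024]
(318, 225) [ 0.4806 -0.0201  0.0032]
(410, 233) [ 0.4517 -0.2341  0.0535]
(285, 180) [0.5991 0.0592 0.001 ]
(197, 228) [0.4797 0.2847 0.0223]
(264, 260) [0.3962 0.1196 0.0276]
(195, 240) [0.4499 0.2895 0.0245]
(376, 170) [ 0.5833 -0.1299  0.1862]
(362, 177) [ 0.5699 -0.1001  0.179 ]
(340, 200) [ 0.5197 -0.0485  0.1827]
(352, 148) [ 0.6359 -0.0819  0.1792]
```

View pics/topc.png

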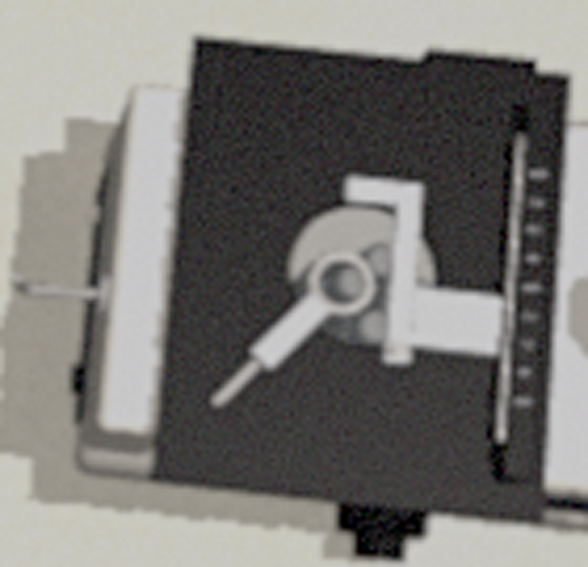

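Crop: the corner with the stop is at the upper right (410,190) and the rail runs down to (398,360). The key's eye is at (342,283) and its blade tip at (215,402). The hook points left at (20,285)–(100,293). Next I'll move the wrist camera over the stage, the hook and the tray.

```bash
cat >> h.py <<'E'
def q(a): return [0,np.cos(a/2),np.sin(a/2),0]
E
python3 - <<'E'
from h import *
im,d,P=load('top0')
c=lambda x,y:(280+(x+.5)/4.2-.5,110+(y+.5)/4.2-.5)
st=onplane(P,[c(195,40),c(568,75),c(545,520),c(157,478)],.18);print(st)
k=onplane(P,[c(342,283),c(215,402),c(290,330)],.186);print(k)
r=onplane(P,[c(410,205),c(398,360)],.185);print('rail',r)
ax=np.arctan2(*(r[0]-r[1])[1::-1]);print('scope y ang',ax)
ka=np.arctan2(*(k[1]-k[0])[1::-1]);print('key ang',ka)
for nm,p,a0 in(('stage',(.575,-.09,.33),ka),('hook',(.58,.08,.33),ax+np.pi/2),('tray',(.47,.285,.2),0),('hook',(.60,.08,.15),ax+np.pi/2),('hook',(.60,.08,.15),ax-np.pi/2),('slide',(.58,-.11,.2),ax),('slide',(.58,-.11,.2),ax+np.pi)):
  for a in(a0,a0+np.pi):
    s=env.solve_ik(p,q(a));print(nm,round(a,2),None if s is None else np.round(s,2))
E
```

```text
[[ 0.70383384 -0.02751628  0.18      ]
 [ 0.67829893 -0.22338252  0.18      ]
 [ 0.44358364 -0.19338963  0.18      ]
 [ 0.4701546   0.00355035  0.18      ]]
[[ 0.56869713 -0.09650066  0.186     ]
 [ 0.50813344 -0.02745648  0.186     ]
 [ 0.54468911 -0.06816733  0.186     ]]
rail [[ 0.60934603 -0.13459503  0.185     ]
 [ 0.52759318 -0.12304133  0.185     ]]
scope y ang -0.1403949599774784
key ang 2.290855766039649
stage 2.29 [ 0.53  0.42 -0.62  1.23  0.24  1.57  0.67]
stage 5.43 [ 0.27  0.36 -0.21  1.24  0.07  1.54 -2.35]
hook 1.43 [ 0.29  0.44 -0.71  1.22  0.28  1.58 -0.52]
hook 4.57 [ 0.46  0.55 -1.08  1.21  0.48  1.64  2.49]
tray 0 [ 0.06  0.49 -0.91  1.56  0.4   1.29 -2.47]
tray 3.14 [ 0.14  0.54 -1.05  1.56  0.48  1.32  0.6 ]
hook 1.43 [ 0.31  0.59 -0.73  1.47  0.41  1.23 -0.61]
hook 4.57 [ 0.48  0.73 -1.08  1.47  0.65  1.33  2.36]
hook -1.71 [ 0.48  0.73 -1.08  1.47  0.65  1.33  2.36]
hook 1.43 [ 0.31  0.59 -0.73  1.47  0.41  1.23 -0.61]
slide -0.14 [ 0.32  0.43 -0.23  1.46  0.1   1.26 -1.63]
slide 3.0 [ 0.56  0.49 -0.59  1.45  0.28  1.29  1.38]
slide 3.0 [ 0.56  0.49 -0.59  1.45  0.28  1.29  1.38]
slide 6.14 [ 0.32  0.43 -0.23  1.46  0.1   1.26 -1.63]
```

Run:
```python
from h import *
env.move_to([.40,-.12,.36],q(2.0))
env.move_to([.57,-.09,.32],q(2.29)); env.set_gripper(.5)
snap('wrist','w1')
env.move_to([.58,.085,.33],q(1.43)); snap('wrist','w2')
o=env.get_obs();print(o['time_s'],o['tcp_pos'],o['finger_gap'],o['force'])
a,b=[load(f)[0] for f in('w1','w2')]
g=lambda x:np.clip(255*(x/255.)**.6*1.2,0,255).astype(np.uint8)
for n,x in(('w1v',a),('w2v',b)):cv2.imwrite(f'pics/{n}.png',cv2.resize(g(x),(768,576),interpolation=cv2.INTER_CUBIC)[:,:,::-1])
```

```text
4.025 [0.58028662 0.08344245 0.32979181] 0.5007530194293554 [0.51514999 0.32646362 0.2328968 ]
```

View pics/w1v.png

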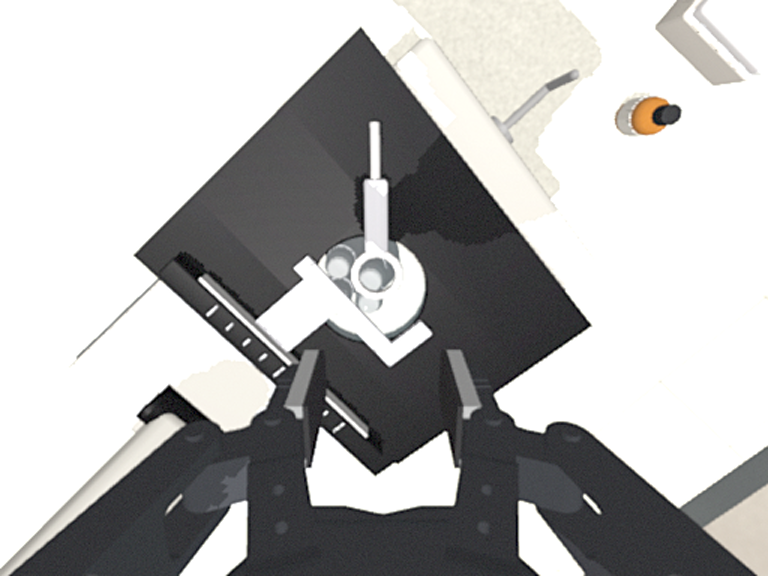

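View pics/w2v.png

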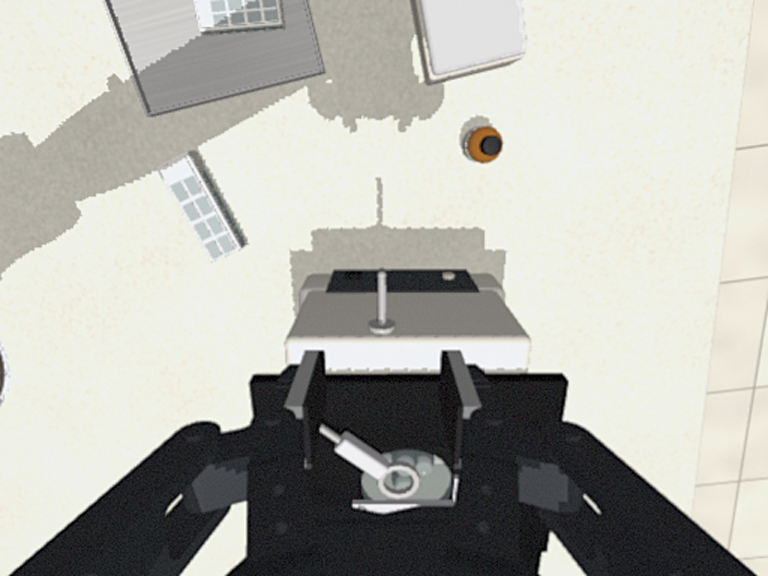

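w1 view: eye (376,272), blade tip (374,122), rail from (306,262) to (392,358), stop out to (430,332), hook tip (575,73). w2 view: hook tip (382,272) with its root at (382,327). I'll enlarge the corner and the key in w1.

Run:
```python
from h import *
a,d,P=load('w1')
cv2.imwrite('pics/w1c.png',cv2.resize(a[70:250,185:300],None,fx=3.3,fy=3.3,interpolation=cv2.INTER_CUBIC)[:,:,::-1])
cv2.imwrite('pics/w1d.png',np.hstack([cv2.resize(a[165:250,190:300],None,fx=5,fy=5,interpolation=cv2.INTER_CUBIC)[:,:,::-1],cv2.resize(load('w2')[0][170:225,225:285],(463,425),interpolation=cv2.INTER_CUBIC)[:,:,::-1]])[:,:800])
g=a.min(2)
for v in range(75,165,8):
    r=g[v,225:275]; b=np.where(r>90)[0]; print(v, (225+b[[0,-1]],len(b)) if len(b) else None)
```

```text
75 None
83 (array([246, 252]), 7)
91 (array([247, 252]), 6)
99 (array([247, 252]), 6)
107 (array([247, 252]), 6)
115 (array([247, 252]), 6)
123 (array([243, 257]), 15)
131 (array([243, 257]), 15)
139 (array([243, 257]), 15)
147 (array([243, 257]), 15)
155 (array([243, 257]), 15)
163 (array([225, 268]), 25)
```

View pics/w1d.png

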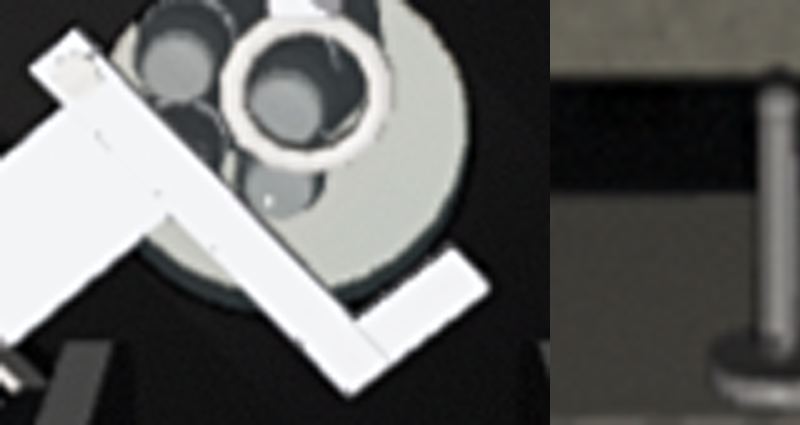

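Crop: the inner corner is at about (352,318) and the rail's inner top edge runs from (85,28) to it. The stop face continues to (452,245). The ring centre is at about (306,92). The right part shows the hook tip at (778,80).

Run:
```python
from h import *
a,d,P=load('w1'); b,d2,P2=load('w2'); t,d3,P3=load('top0')
c=lambda x,y:(190+(x+.5)/5-.5,165+(y+.5)/5-.5)
r=onplane(P,[c(85,28),c(352,318),c(452,245),c(350,397),c(30,70),c(490,288)],.185);print(r)
an=lambda v:np.arctan2(v[1],v[0])
print('lens',np.linalg.norm(r[1]-r[0]),np.linalg.norm(r[2]-r[1]),np.linalg.norm(r[3]-r[4]),np.linalg.norm(r[3]-r[5]))
print('y ang',an(r[1]-r[0]),an(r[3]-r[4]),'x ang+90',an(r[1]-r[2])+np.pi/2)
v=lambda x,y:((x+.5)/1.5-.5,(y+.5)/1.5-.5)
st=onplane(P,[v(361,29),v(590,325),v(378,474),v(136,255)],.18);print('stage',st,'yang',an(st[1]-st[0]),an(st[2]-st[3]),'xang+90',an(st[3]-st[0])+np.pi/2, an(st[2]-st[1])+np.pi/2,np.linalg.norm(st[1]-st[0]))
e=onplane(P,[c(306,92)],.187); h=onplane(P,[(250,v(0,122)[1]),(250,155),(250,123)],.192)
h0=onplane(P,[(249.5,90),(250,150)],.19)
print('eye',e,'key ang',an(h0[0]-h0[1]),an(h0[0]-e[0]))
print('hook w1',onplane(P,[v(576,73)],.171),'w2',onplane(P2,[(254.5,180.5)],.171),'root w1',onplane(P,[v(503,130)],.15),'w2',onplane(P2,[v(382,324)],.15))
# tray slide in top: bright within tray
print('depth stage',bydepth(P,[(200,100),(300,150)],d),)
print(proj(P3,r[1:2]),proj(P3,e))
```

```text
[[ 0.52844739 -0.1119817   0.185     ]
 [ 0.60809961 -0.1245548   0.185     ]
 [ 0.61245584 -0.09892174  0.185     ]
 [ 0.62002104 -0.13866043  0.185     ]
 [ 0.52561899 -0.12566806  0.185     ]
 [ 0.62483459 -0.10084541  0.185     ]]
lens 0.08063845028891445 0.02600058397802074 0.0952919206980431 0.038120150576650684
y ang -0.15655815900123748 -0.1367688044606838 x ang+90 -0.16833754195297224
stage [[ 0.4697749   0.00741717  0.18      ]
 [ 0.70459864 -0.02559335  0.18      ]
 [ 0.67877107 -0.21883817  0.18      ]
 [ 0.44298592 -0.18808887  0.18      ]] yang -0.13966055430283947 -0.12968049555161953 xang+90 -0.13617579174345318 -0.13286465849862905 0.23713262164164348
eye [[ 0.56847755 -0.09327566  0.187     ]] key ang 2.292130020309933 2.297464310517474
hook w1 [[0.578393 0.074545 0.171   ]] w2 [[0.57952069 0.07759753 0.171     ]] root w1 [[0.57304809 0.02821123 0.15      ]] w2 [[0.5723247  0.02755496 0.15      ]]
depth stage [[ 0.48381298 -0.06550973  0.18125635]
 [ 0.58342836 -0.03898798  0.18060075]]
[[372.68331265 159.11490661]] [[359.66587629 177.05756152]]
```

```bash
cat >> h.py <<'E'
from scipy.spatial.transform import Rotation as Ro
YA=-.136; ys=np.array([np.cos(YA),np.sin(YA),0]); xs=np.array([np.sin(YA),-np.cos(YA),0]); zs=np.array([0,0,1.])
COR=np.array([.6094,-.1251,.18]); TIP=np.array([.579,.076,.171]); AH=YA+np.pi/2
def tilt(a,th): # rotate tool-down yaw a about scope y
    r=Ro.from_rotvec(ys*th)*Ro.from_euler('z',a)*Ro.from_euler('x',np.pi); x,y,z,w=r.as_quat(); return [w,x,y,z],r
def st(m=''):
    o=env.get_obs();print(m,round(o['time_s'],2),o['tcp_pos'].round(4),'F',o['force'].round(2),'g',round(o['finger_gap'],3),round(o['grasp_force'],1));return o
E
python3 - <<'E'
from h import *
for th in(-.4,-.7,-.9):
    qq,r=tilt(AH,th); e=TIP+xs*.004; e[2]=.152
    print(th,env.solve_ik(e-r.apply([-.0375,0,.011]),qq))
ka=2.294; g=np.array([.5437,-.0652,0])
env.move_to(g+[0,0,.26],q(ka)); env.movel(g+[0,0,.197],.1); st()
env.set_gripper(0); st('grip')
env.movel(g+[0,0,.27],.15); st('lift')
p=TIP-xs*.0375; p[2]=.245
env.move_to(p,q(AH)); st(); snap('wrist','w3')
a=load('w3')[0]; g=lambda x:np.clip(255*(x/255.)**.6*1.2,0,255).astype(np.uint8)
cv2.imwrite('pics/w3v.png',cv2.resize(g(a[120:330,160:360]),(600,600))[:,:,::-1])
E
```

```text
-0.4 [-0.15592797  0.64059477 -0.41771823  1.37296471  0.55947988  1.46442288
 -0.80925957]
-0.7 [-0.32179874  0.78562606 -0.35019953  1.27438031  0.72447739  1.67221231
 -0.91078369]
-0.9 [-0.40613611  0.89344969 -0.30474064  1.2104037   0.81695688  1.80346348
 -0.94527197]
 5.83 [ 0.5443 -0.0649  0.1976] F [ 0.36  0.16 -0.25] g 0.499 0.0
grip 6.2 [ 0.5443 -0.0652  0.1981] F [-0.18  0.71  4.25] g 0.14 61.6
lift 6.83 [ 0.5431 -0.0653  0.269 ] F [ 0.17 -0.39 -0.86] g 0.144 61.1
 7.91 [0.5839 0.1118 0.2441] F [ 0.25  0.13 -0.39] g 0.139 61.1
```

View pics/w3v.png

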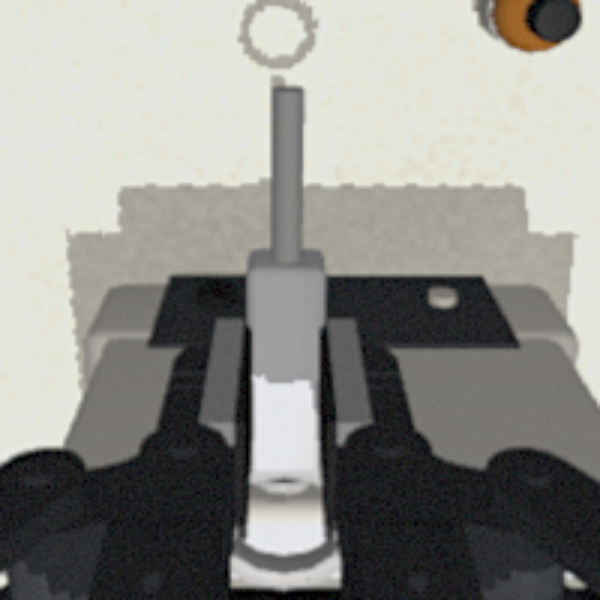

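The key is held straight, with its handle between the pads and its blade outboard at the top of the crop. Next I'll lower the eye over the hook.

Run:
```python
from h import *
def go(ez,dx,th,v=.06):
    qq,r=tilt(AH,th); e=TIP+xs*dx; e[2]=ez
    env.movel(e-r.apply([-.0375,0,.012]),v,qq)
    return st(f'{ez} {th}')
for ez,dx,th in((.18,0,0),(.165,.001,0),(.153,.003,0),(.153,.003,-.35),(.151,.003,-.7)):
    o=go(ez,dx,th,.06)
    if np.linalg.norm(o['force'])>8: print('contact');break
snap('scene','s1')
a=load('s1')[0]; g=lambda x:np.clip(255*(x/255.)**.6*1.2,0,255).astype(np.uint8)
cv2.imwrite('pics/s1v.png',cv2.resize(g(a[110:270,130:290]),(600,600),interpolation=cv2.INTER_CUBIC)[:,:,::-1])
```

```text
0.18 0 8.99 [0.5844 0.1133 0.1925] F [ 0.09 -0.05 -0.38] g 0.143 61.1
0.165 0 9.39 [0.5835 0.1119 0.1762] F [-0.95  0.16  0.03] g 0.139 61.1
0.153 0 9.74 [0.5833 0.1098 0.1643] F [-0.21  1.16 -0.93] g 0.14 61.1
0.153 -0.35 10.24 [0.584  0.1126 0.1512] F [ 0.61 -0.03 -0.6 ] g 0.138 61.1
0.151 -0.7 10.74 [0.5841 0.1074 0.1365] F [ 0.74 -0.84  0.46] g 0.138 61.1
```

View pics/s1v.png

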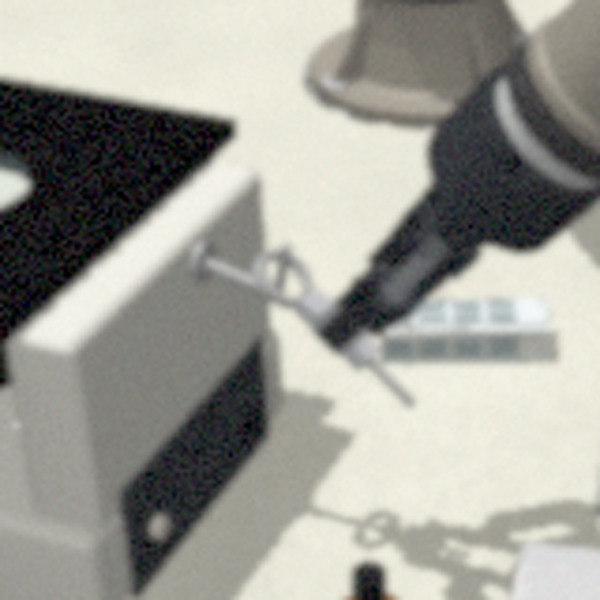

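The picture shows the eye around the upturned hook at (285,275), with the hook's tip showing through the ring. I'll release it.

Run:
```python
from h import *
env.set_gripper(.4); env.wait(.2); o=st()
qq,r=tilt(AH,-.7)
env.movel(o['tcp_pos']-r.apply([0,0,.09]),.12); st()
env.move_to([.56,.19,.30],q(AH))
# tray view: choose slide angle from top
snap('scene','s2')
env.move_to([.45,.285,.22],q(AH)); snap('wrist','w4'); st()
g=lambda x:np.clip(255*(x/255.)**.6*1.2,0,255).astype(np.uint8)
a=load('s2')[0];b=load('w4')[0]
cv2.imwrite('pics/m.png',np.hstack([cv2.resize(g(a[150:270,150:250]),(320,384),interpolation=cv2.INTER_CUBIC),cv2.resize(b,(480,384))])[:,:,::-1])
```

```text
11.33 [0.5835 0.1091 0.1361] F [-0.08 -0.29 -0.14] g 0.4 0.0
 12.23 [0.5912 0.166  0.2045] F [ 0.4  -1.02 -0.5 ] g 0.404 0.0
 13.57 [0.4514 0.2843 0.2194] F [ 0.37 -0.63  0.24] g 0.398 0.0
```

View pics/m.png

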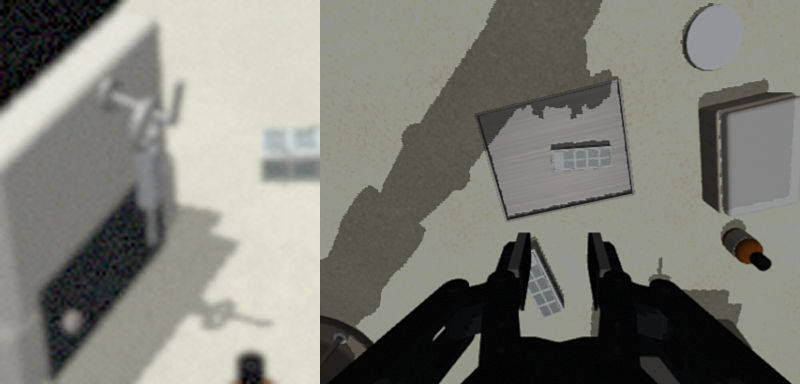

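The key hangs by its eye on the hook (left part, (148,115) down to (152,245)). The tray slide is at (582,157) in the right part. I'll locate it from the depth at its top height.

Run:
```python
from h import *
for f,box in(('w4',(130,110,200,240)),('top0',(205,180,255,220))):
    im,d,P=load(f); v0,u0,v1,u1=(110,225,215,330) if f=='w4' else (205,183,252,212)
    vv,uu=np.mgrid[v0:v1,u0:u1]; uv=np.c_[uu.ravel(),vv.ravel()]
    X=bydepth(P,uv,d); m=(X[:,2]>.013)&(X[:,2]<.032)
    M=np.zeros(d.shape,np.uint8); M[uv[m][:,1],uv[m][:,0]]=255
    M=cv2.morphologyEx(M,cv2.MORPH_OPEN,np.ones((3,3)))
    n,l,s,c=cv2.connectedComponentsWithStats(M); i=1+np.argmax(s[1:,4])
    ct=cv2.findContours((l==i).astype(np.uint8),0,1)[0][0][:,0]
    print(f,m.sum(),s[i],'z',np.median(X[m][:,2]))
    pts=onplane(P,ct,.021)[:,:2]
    print(cv2.minAreaRect((pts*1000).astype(np.float32)))
    A=(onplane(P,np.argwhere(l==i)[:,::-1],.021)[:,:2]); w,V=np.linalg.eigh(np.cov(A.T)); print('mean',A.mean(0),'ang',np.arctan2(*V[::-1,1]),np.sqrt(w*12))
```

```text
w4 1477 [ 246  145   65   26 1443] z 0.02086317917138969
((478.5921630859375, 290.360107421875), (26.945802688598633, 74.75619506835938), 86.00944519042969)
mean [0.47886746 0.29044361] ang 3.0706834769595788 [0.02681358 0.07534812]
top0 332 [191 213  12  31 321] z 0.02138876981101767
((479.8866271972656, 286.7549743652344), (26.183752059936523, 75.44181060791016), 86.19400024414062)
mean [0.4797618  0.28685636] ang 3.0829048331115096 [0.02630713 0.07642985]
```

Run:
```python
from h import *
a=3.077; g=np.array([.479,.289,0])
env.set_gripper(.65)
env.move_to(g+[0,0,.09],q(a)); env.movel(g+[0,0,.0255],.1); st()
env.set_gripper(0); st('grip')
env.movel(g+[0,0,.30],.25); st('lift')
c=COR-xs*.019-ys*.044
A=YA+np.pi
env.move_to([.52,.10,.31],q(A)); env.move_to(c+[0,0,.08],q(A)); env.movel(c+[0,0,.032],.1); o=st('above')
snap('wrist','w5'); snap('top','t5')
b=load('w5')[0];g=lambda x:np.clip(255*(x/255.)**.6*1.2,0,255).astype(np.uint8)
t=load('t5')[0][120:220,320:420]
cv2.imwrite('pics/m2.png',np.hstack([cv2.resize(b[100:340,120:400],(448,384)),cv2.resize(g(t),(350,384))])[:,:,::-1])
```

```text
15.99 [0.4793 0.2895 0.026 ] F [-0.67 -0.12 -0.07] g 0.651 0.0
grip 16.38 [0.4796 0.2896 0.0266] F [-0.38  0.39  6.03] g 0.282 60.4
lift 17.62 [0.4784 0.2883 0.2984] F [-0.96 -0.33 -1.33] g 0.283 59.8
above 19.91 [ 0.5688 -0.0996  0.2126] F [ 0.22 -0.21 -0.64] g 0.285 59.8
```

View pics/m2.png

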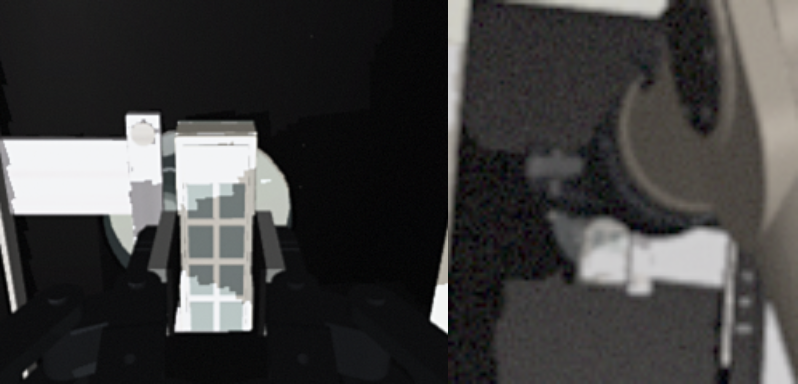

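Left: the slide is held squarely, parallel to the rail at its left, with a clear gap. Now I'll lower it to contact with a force guard, push to the stop, then to the rail.

```bash
cat > seat.py <<'E'
from h import *
q0=q(YA+np.pi)
def F(n=4):
    f=[]
    for _ in range(n): f.append(env.get_obs()['force']); env.wait(.02)
    return np.mean(f,0)
def cmd(p): env.movel(p,.03,q0)
def show(m,p,f0):
    f=F()-f0; o=env.get_obs(); print(m,round(o['time_s'],1),'cmd',((p-COR)@np.c_[xs,ys,zs]*1e3).round(2),'tcp',((o['tcp_pos']-COR)@np.c_[xs,ys,zs]*1e3).round(2),'Fxyz',(f@np.c_[xs,ys,zs]).round(2)); return f@np.c_[xs,ys,zs]
E
python3 - <<'E'
from seat import *
f0=F(10); p=COR-xs*.019-ys*.044+zs*.027
cmd(p); f=show('d',p,f0)
while f[2]<2 and p[2]>COR[2]+.021: p=p-zs*.0007; cmd(p); f=show('z',p,f0)
n=0
while f[1]>-4 and n<16: p=p+ys*.0008; cmd(p); f=show('y',p,f0); n+=1
np.savez('s.npz',p=p,f0=f0)
E
```

```text
d 20.6 cmd [-19. -44.  27.] tcp [-18.95 -44.07  26.81] Fxyz [0.08 0.18 0.33]
z 20.9 cmd [-19.  -44.   26.3] tcp [-19.02 -43.95  26.35] Fxyz [-0.18  0.15 -0.33]
z 21.2 cmd [-19.  -44.   25.6] tcp [-18.98 -44.03  25.59] Fxyz [-0.16  0.52 -0.49]
z 21.5 cmd [-19.  -44.   24.9] tcp [-18.98 -44.02  24.87] Fxyz [-0.17  0.13 -0.14]
z 21.8 cmd [-19.  -44.   24.2] tcp [-18.98 -44.02  24.16] Fxyz [-0.31  0.27  0.3 ]
z 22.1 cmd [-19.  -44.   23.5] tcp [-19.01 -43.87  23.62] Fxyz [-0.17  0.36  0.38]
z 22.5 cmd [-19.  -44.   22.8] tcp [-19.   -43.86  23.58] Fxyz [ 0.18 -1.41  5.16]
y 22.8 cmd [-19.  -43.2  22.8] tcp [-19.08 -43.63  23.57] Fxyz [ 0.06 -2.91  6.66]
y 23.1 cmd [-19.  -42.4  22.8] tcp [-19.15 -42.97  23.58] Fxyz [ 0.22 -2.66  6.32]
y 23.4 cmd [-19.  -41.6  22.8] tcp [-19.2  -42.2   23.55] Fxyz [ 0.11 -3.33  5.89]
y 23.7 cmd [-19.  -40.8  22.8] tcp [-19.28 -41.39  23.58] Fxyz [ 0.28 -2.88  6.86]
y 24.0 cmd [-19.  -40.   22.8] tcp [-19.34 -40.62  23.56] Fxyz [ 0.03 -3.23  6.19]
y 24.4 cmd [-19.  -39.2  22.8] tcp [-19.38 -39.82  23.59] Fxyz [ 0.01 -3.23  6.5 ]
y 24.7 cmd [-19.  -38.4  22.8] tcp [-19.43 -39.01  23.59] Fxyz [ 0.03 -2.82  6.41]
y 25.0 cmd [-19.  -37.6  22.8] tcp [-19.43 -38.24  23.57] Fxyz [ 0.36 -2.8   6.4 ]
y 25.3 cmd [-19.  -36.8  22.8] tcp [-19.44 -37.59  23.56] Fxyz [ 0.22 -3.05  6.74]
y 25.6 cmd [-19.  -36.   22.8] tcp [-19.48 -37.6   23.55] Fxyz [-0.07 -5.42  7.89]
```

Run:
```python
from seat import *
s=np.load('s.npz'); p,f0=s['p'],s['f0']
p=p+zs*.0004-ys*.0022; cmd(p); f=show('back',p,f0)
p=p+xs*.0035; cmd(p); f=show('x',p,f0)
n=0
while f[0]>-4.5 and n<10: p=p+xs*.0007; cmd(p); f=show('x',p,f0); n+=1
np.savez('s.npz',p=p,f0=f0)
```

```text
back 25.9 cmd [-19.  -38.2  23.2] tcp [-19.31 -38.42  23.58] Fxyz [-0.2  -2.45  5.43]
x 26.3 cmd [-15.5 -38.2  23.2] tcp [-16.07 -37.77  23.59] Fxyz [-1.98 -0.71  5.  ]
x 26.6 cmd [-14.8 -38.2  23.2] tcp [-15.72 -37.72  23.56] Fxyz [-2.39 -0.46  4.81]
x 26.9 cmd [-14.1 -38.2  23.2] tcp [-15.02 -37.69  23.59] Fxyz [-2.94 -0.24  5.17]
x 27.2 cmd [-13.4 -38.2  23.2] tcp [-14.18 -37.69  23.58] Fxyz [-2.85 -0.    5.05]
x 27.5 cmd [-12.7 -38.2  23.2] tcp [-13.43 -37.7   23.58] Fxyz [-2.86 -0.39  5.37]
x 27.9 cmd [-12.  -38.2  23.2] tcp [-12.66 -37.69  23.57] Fxyz [-3.24  0.2   5.19]
x 28.2 cmd [-11.3 -38.2  23.2] tcp [-12.46 -37.7   23.59] Fxyz [-3.06  0.22  4.97]
x 28.5 cmd [-10.6 -38.2  23.2] tcp [-12.45 -37.72  23.59] Fxyz [-4.83  0.41  4.95]
```

Run:
```python
from seat import *
s=np.load('s.npz'); p,f0=s['p'],s['f0']
p=p+zs*.0002-xs*.0013; cmd(p); f=show('relax x',p,f0)
n=0
while f[1]>-8 and n<8: p=p+ys*.0009; cmd(p); f=show('y',p,f0); n+=1
n=0
while f[0]>-9 and n<8: p=p+xs*.0009; cmd(p); f=show('x',p,f0); n+=1
np.savez('s.npz',p=p,f0=f0)
st(); print(env.get_obs()['moment'],2*np.arctan2(*env.get_obs()['tcp_rot'][[2,1]])-YA-np.pi)
snap('wrist','w6')
b=load('w6')[0]
cv2.imwrite('pics/w6v.png',cv2.resize(b[120:330,130:340],(600,600),interpolation=cv2.INTER_CUBIC)[:,:,::-1])
```

```text
relax x 28.8 cmd [-11.9 -38.2  23.4] tcp [-12.44 -37.72  23.56] Fxyz [-4.1   1.61  4.17]
y 29.1 cmd [-11.9 -37.3  23.4] tcp [-12.46 -37.67  23.58] Fxyz [-4.35 -0.29  5.79]
y 29.4 cmd [-11.9 -36.4  23.4] tcp [-12.44 -37.65  23.55] Fxyz [-4.24 -2.31  7.26]
y 29.8 cmd [-11.9 -35.5  23.4] tcp [-12.47 -37.6   23.55] Fxyz [-3.94 -4.36  7.85]
y 30.1 cmd [-11.9 -34.6  23.4] tcp [-12.48 -37.55  23.53] Fxyz [-3.92 -6.4   9.88]
y 30.4 cmd [-11.9 -33.7  23.4] tcp [-12.48 -37.5   23.54] Fxyz [-4.09 -8.03 10.8 ]
x 30.7 cmd [-11.  -33.7  23.4] tcp [-12.46 -37.49  23.56] Fxyz [-4.89 -7.95 10.4 ]
x 31.0 cmd [-10.1 -33.7  23.4] tcp [-12.39 -37.49  23.56] Fxyz [-5.86 -8.   10.87]
x 31.3 cmd [ -9.2 -33.7  23.4] tcp [-12.3  -37.51  23.56] Fxyz [-6.72 -8.02 10.65]
x 31.7 cmd [ -8.3 -33.7  23.4] tcp [-12.31 -37.5   23.58] Fxyz [-7.79 -8.02 10.17]
x 32.0 cmd [ -7.4 -33.7  23.4] tcp [-12.23 -37.51  23.59] Fxyz [-8.98 -7.39  9.84]
x 32.3 cmd [ -6.5 -33.7  23.4] tcp [-12.21 -37.52  23.59] Fxyz [-9.66 -7.13  9.78]
 32.29 [ 0.5739 -0.1079  0.2036] F [-5.51 10.68  9.33] g 0.283 60.9
[ 2.41066024  1.25892084 -0.30132886] 0.004283598839863512
```

View pics/w6v.png

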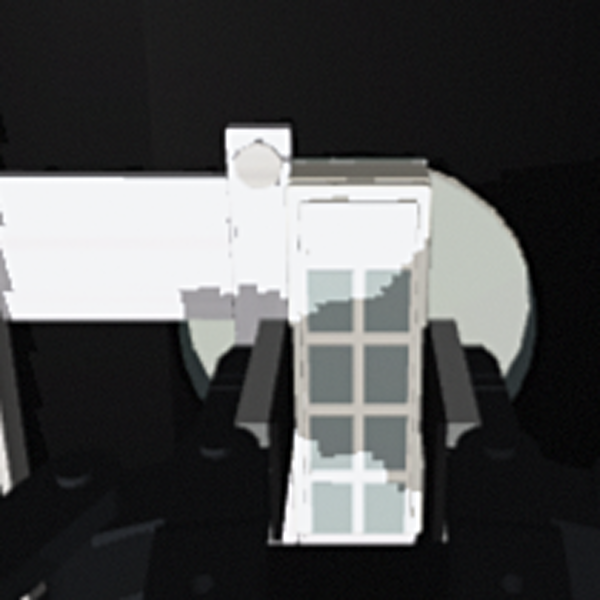

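The rail side looks flush (rail edge at (290,160) along the slide). The moment suggests the load sits at the slide's front end, so I'll trim the yaw, lighten the downward force and load both stops more firmly.

Run:
```python
from seat import *
s=np.load('s.npz'); p,f0=s['p'],s['f0']
def cy(p,dy): env.movel(p,.03,q(YA+np.pi+dy))
def info(m,dy):
    f=show(m,p,f0); o=env.get_obs(); mz=np.mean([(env.wait(.02),env.get_obs()['moment'][2])[1] for _ in range(4)])
    print('   dyaw',round(dy,4),'yaw',round(2*np.arctan2(*o['tcp_rot'][[2,1]])-YA-np.pi,4),'Mz',round(mz,3)); return f,mz
p=p+zs*.0012-xs*.002; dy=0; cy(p,dy); f,m=info('z up',dy)
for _ in range(5):
    dy-=.004; cy(p,dy); f,m=info('yaw',dy)
    if m>-.05: break
np.savez('s.npz',p=p,f0=f0,dy=dy)
```

```text
z up 32.7 cmd [ -8.5 -33.7  24.6] tcp [-12.29 -37.46  23.69] Fxyz [-7.73 -5.11  5.42]
   dyaw 0 yaw 0.0031 Mz -0.19
yaw 33.0 cmd [ -8.5 -33.7  24.6] tcp [-12.29 -37.45  23.68] Fxyz [-7.73 -5.55  5.72]
   dyaw -0.004 yaw -0.0005 Mz -0.074
yaw 33.4 cmd [ -8.5 -33.7  24.6] tcp [-12.26 -37.44  23.69] Fxyz [-7.79 -5.8   5.4 ]
   dyaw -0.008 yaw -0.0041 Mz 0.01
```

Run:
```python
from seat import *
s=np.load('s.npz'); p,f0,dy=s['p'],s['f0'],float(s['dy'])
def cy(p): env.movel(p,.03,q(YA+np.pi+dy))
p=p-xs*.0025; cy(p); f=show('relax x',p,f0); n=0
while f[1]>-14 and n<8:
    p=p+ys*.0012+zs*(.0003 if f[2]>5 else 0); cy(p); f=show('y',p,f0); n+=1
n=0
while f[0]>-12 and n<8:
    p=p+xs*.0012+zs*(.0003 if f[2]>6 else 0); cy(p); f=show('x',p,f0); n+=1
env.wait(1); show('hold',p,f0); o=env.get_obs(); print(o['moment'],2*np.arctan2(*o['tcp_rot'][[2,1]])-YA-np.pi,o['tcp_rot'])
np.savez('s.npz',p=p,f0=f0,dy=dy)
snap('scene','s6');snap('wrist','w7')
b=load('w7')[0][150:260,180:300]; a=load('s6')[0][100:280,20:260]
g=lambda x:np.clip(255*(x/255.)**.6*1.2,0,255).astype(np.uint8)
cv2.imwrite('pics/m7.png',np.hstack([cv2.resize(g(a),(480,360),interpolation=cv2.INTER_CUBIC),cv2.resize(b,(320,360),interpolation=cv2.INTER_CUBIC)])[:,:,::-1])
```

```text
relax x 33.8 cmd [-11.  -33.7  24.6] tcp [-12.34 -37.46  23.6 ] Fxyz [-4.57 -6.59  6.57]
y 34.1 cmd [-11.  -32.5  24.9] tcp [-12.32 -37.4   23.63] Fxyz [-4.17 -8.47  6.99]
y 34.4 cmd [-11.  -31.3  25.2] tcp [-12.33 -37.34  23.67] Fxyz [ -4.61 -10.68   7.37]
y 34.8 cmd [-11.  -30.1  25.5] tcp [-12.32 -37.26  23.74] Fxyz [ -4.63 -12.49   8.84]
y 35.1 cmd [-11.  -28.9  25.8] tcp [-12.38 -37.19  23.81] Fxyz [ -4.34 -14.93   9.  ]
x 35.4 cmd [ -9.8 -28.9  26.1] tcp [-12.31 -37.18  23.84] Fxyz [ -6.07 -14.15   8.24]
x 35.7 cmd [ -8.6 -28.9  26.4] tcp [-12.27 -37.18  23.9 ] Fxyz [ -7.73 -13.84   6.5 ]
x 36.0 cmd [ -7.4 -28.9  26.7] tcp [-12.18 -37.17  23.91] Fxyz [ -8.87 -12.79   5.26]
x 36.3 cmd [ -6.2 -28.9  26.7] tcp [-12.14 -37.16  23.93] Fxyz [-10.68 -13.06   5.21]
x 36.7 cmd [ -5.  -28.9  26.7] tcp [-12.05 -37.17  23.94] Fxyz [-11.93 -12.58   4.2 ]
x 37.0 cmd [ -3.8 -28.9  26.7] tcp [-12.01 -37.15  23.99] Fxyz [-13.46 -12.81   4.44]
hold 38.0 cmd [ -3.8 -28.9  26.7] tcp [-12.02 -37.18  23.96] Fxyz [-12.84 -13.06   3.9 ]
[ 3.22087927  2.30644674 -0.16945903] -0.0003382390586508244 [-0.0096061   0.06811211  0.99761547  0.00564165]
```

View pics/m7.png

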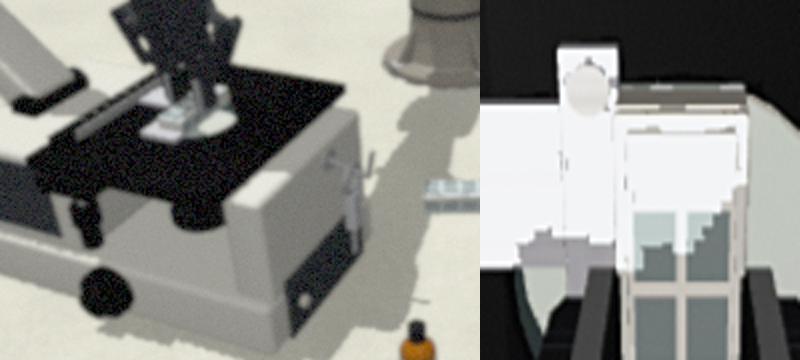

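The slide sits in the corner flush on the rail, and the key hangs on the hook. But the tool has leaned about 1° under load, so the slide's tail may be slightly up. I'll level the tool and restore the height and downward force.

Run:
```python
from seat import *
s=np.load('s.npz'); p,f0,dy=s['p'],s['f0'],float(s['dy'])
R=lambda w:Ro.from_quat(np.r_[w[1:],w[0]])
T=R(np.array(q(YA+np.pi-.003))); C=R(np.array(q(YA+np.pi+dy)))
for i in range(6):
    o=env.get_obs(); A=R(np.array(o['tcp_rot'])); e=(T*A.inv()).as_rotvec(); print('err',e.round(4),'M',o['moment'].round(2))
    if i==5: break
    C=Ro.from_rotvec(.7*e)*C; x,y,z,w=C.as_quat()
    f=F()-f0; z_t=(o['tcp_pos'][2]-COR[2])
    # keep loads near 11-12 N sideways, about 6 N down
    fs=f@np.c_[xs,ys,zs]
    p=p+xs*np.clip((12+fs[0])*.0007,-.001,.001)+ys*np.clip((13+fs[1])*.0005,-.001,.001)-zs*np.clip((6.5-fs[2])*.00012,-.0004,.0004)
    env.movel(p,.03,[w,x,y,z]); show(i,p,f0)
np.savez('s.npz',p=p,f0=f0,C=C.as_quat())
```

```text
err [-0.0126 -0.0183 -0.0026] M [ 3.32  2.33 -0.26]
0 38.5 cmd [ -4.52 -28.85  26.46] tcp [-12.18 -37.32  23.89] Fxyz [-11.95 -13.25   5.42]
err [-0.0027 -0.0059 -0.0006] M [ 3.16  2.6  -0.05]
1 38.9 cmd [ -4.68 -28.75  26.39] tcp [-12.2  -37.36  23.84] Fxyz [-11.5  -13.87   6.49]
err [-0.0007 -0.0022 -0.    ] M [ 3.12  2.75 -0.05]
2 39.3 cmd [ -4.61 -29.09  26.39] tcp [-12.19 -37.36  23.89] Fxyz [-11.87 -12.77   6.45]
err [-0.0003  0.0002  0.0001] M [ 3.13  2.58 -0.05]
3 39.7 cmd [ -4.72 -28.99  26.34] tcp [-12.22 -37.37  23.86] Fxyz [-12.15 -12.96   6.55]
err [ 0.0001 -0.0002  0.0001] M [ 3.18  2.65 -0.11]
4 40.1 cmd [ -4.92 -29.21  26.31] tcp [-12.23 -37.37  23.85] Fxyz [-11.66 -13.21   6.06]
err [0.0003 0.0004 0.0002] M [ 3.06  2.6  -0.1 ]
```

Run:
```python
from seat import *
s=np.load('s.npz'); p,f0=s['p'],s['f0']; C=Ro.from_quat(s['C'])
R=lambda w:Ro.from_quat(np.r_[w[1:],w[0]])
T=R(np.array(q(YA+np.pi-.003)))
def step(m,tx,ty,tz,gain=1):
    global p,C
    o=env.get_obs(); e=(T*R(np.array(o['tcp_rot'])).inv()).as_rotvec()
    C=Ro.from_rotvec(.8*e)*C; x,y,z,w=C.as_quat(); fs=(F(3)-f0)@np.c_[xs,ys,zs]
    p=p+xs*np.clip((tx+fs[0])*.0007,-.003,.0015)+ys*np.clip((ty+fs[1])*.0005,-.003,.0015)-zs*np.clip((tz-fs[2])*.00013,-.0005,.0005)
    env.movel(p,.04,[w,x,y,z]); print('err',e.round(4),end=' '); return show(m,p,f0)
for i in range(4): step('relax',3,3,8)
for i in range(2): step('press',3,3,11)
for k in np.linspace(4,13,6): step('load',k-1,k,9)
for i in range(2): step('load',12,13,8)
env.wait(.5); show('hold',p,f0); o=env.get_obs(); print(o['moment'],o['tcp_rot'].round(4),o['finger_gap'])
np.savez('s.npz',p=p,f0=f0,C=C.as_quat())
```

```text
err [0.0003 0.0004 0.0002] relax 40.4 cmd [ -7.92 -32.21  26.11] tcp [-12.31 -37.61  23.66] Fxyz [-9.11 -7.06  2.62]
err [0.0041 0.0059 0.0024] relax 40.8 cmd [-10.92 -34.2   25.61] tcp [-12.39 -37.64  23.65] Fxyz [-5.97 -4.47  1.35]
err [0.0048 0.005  0.0031] relax 41.2 cmd [-12.96 -34.92  25.11] tcp [-12.39 -37.6   23.64] Fxyz [-3.45 -4.9   2.71]
err [0.0038 0.0024 0.0027] relax 41.5 cmd [-12.95 -35.97  24.61] tcp [-12.37 -37.62  23.62] Fxyz [-2.98 -3.77  2.73]
err [0.0008 0.0031 0.0009] press 41.9 cmd [-12.9  -36.38  24.11] tcp [-12.32 -37.61  23.59] Fxyz [-2.79 -3.93  3.47]
err [0.0004 0.0018 0.0003] press 42.3 cmd [-13.46 -37.07  23.61] tcp [-12.38 -37.6   23.59] Fxyz [-1.71 -4.31  5.26]
err [0.0011 0.0021 0.0004] load 42.6 cmd [-12.34 -37.23  23.11] tcp [-12.35 -37.58  23.59] Fxyz [-2.64 -4.48  6.11]
err [-0.001   0.0014 -0.0006] load 43.0 cmd [-10.84 -36.56  22.78] tcp [-12.28 -37.57  23.54] Fxyz [-4.29 -6.17  8.38]
err [-0.0021 -0.0008 -0.0012] load 43.4 cmd [ -9.34 -35.84  22.68] tcp [-12.28 -37.54  23.56] Fxyz [-6.17 -7.76  9.44]
err [-0.0024 -0.0013 -0.0015] load 43.7 cmd [ -7.84 -34.79  22.78] tcp [-12.24 -37.53  23.54] Fxyz [-7.73 -9.99 10.49]
err [-0.0025 -0.0023 -0.0016] load 44.1 cmd [ -6.34 -34.28  22.92] tcp [-12.16 -37.53  23.55] Fxyz [ -9.34 -10.24   9.73]
err [-0.0025 -0.0012 -0.0015] load 44.5 cmd [ -4.84 -32.91  23.06] tcp [-12.18 -37.48  23.57] Fxyz [-10.23 -13.25  11.24]
err [-0.0026 -0.003  -0.0018] load 44.8 cmd [ -3.9  -33.22  23.48] tcp [-12.16 -37.53  23.56] Fxyz [-11.85 -11.81   8.89]
err [-0.0019  0.0001 -0.0012] load 45.2 cmd [ -3.81 -32.39  23.66] tcp [-12.18 -37.48  23.56] Fxyz [-12.16 -13.47   9.36]
hold 45.8 cmd [ -3.81 -32.39  23.66] tcp [-12.22 -37.48  23.56] Fxyz [-12.12 -13.33   9.53]
[ 3.02799105  2.58599495 -0.14998105] [-1.000e-03  6.910e-02  9.976e-01  3.000e-04] 0.2813489420096255
```

```bash
python3 -c "
from h import *
print(env.close_job())"
```

```text
the job is handed in; nothing more can be done
None
```

I handed the job in at about 46 s: the key hangs by its eye on the hook, and the gripper is still holding the chamber slide level on the stage, pressed into the corner with about 12 N toward the rail and 13 N toward the stop (some of that is taken up by friction). The rail side looked flush in the picture, but contact with the end stop is inferred only from force and position, since the stop end was hidden from the camera.

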